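Find the deep bore for the long bit tube

ROBOT

A 6-joint arm with a two-finger parallel gripper is mounted at the origin on the work surface. World frame = base frame: x ahead of the robot, y to its left, z up, the work surface at z = 0. Lengths are in m, angles in rad, forces in N, time in s.
With the tool pointing down it reaches from about 0.25 to 0.725 m from the base axis. Payload 4 kg.
Tool frame: the origin (TCP) lies on the centre line of the jaws, within the pads' length; the fingertips stand 22 mm ahead of it and the grasp point (between the pads) lies 3 mm ahead of it (bot.tip_reach is the distance from the TCP to the fingertips, in m); z points along the fingers, y is the line along which they close (so a half turn about z gives the same grasp; the last joint's range is limited). The gripper opens to 85 mm and grips with 20 to 120 N. Pads are 22 mm wide; open, the fingers measure 114 mm over their backs; the gripper's body (76 mm by 85 mm) begins 54 mm behind the grasp point. The pads swing forward as they close: fully open they stand 13 mm farther back than shut.
Start: joints at [1.106, 0.241, 0.005, 1.335, 0, 1.571], TCP at [0.224, 0.447, 0.253] pointing down, gripper open.
Joint ranges: [-2.72, 2.72], [-1.05, 1.87], [-1.09, 1.28], [-1.99, 2.15], [-1.42, 1.44], [-3.14, 3.14]. Speed limits (rad/s): [2.79, 2.79, 3.14, 3.14, 3.14, 3.14].

INTERFACE

Orientations are given as a unit quaternion [x, y, z, w].
In Python, from workcell import bot gives the robot as it stands. The module is installed in compiled form; this text tells all that it offers.
- The arm moves only by the tool apply_moves, never from a script. Its argument "commands" is a list of rows, each a list of 4 numbers: the shift along the tool's x, y, z scaled (see below), then the turn about the tool's z scaled (see below). In form: [[tx, ty, tz, roll], ...]. A call has exactly 5 rows; each row shifts and turns the commanded pose from where the row before left it, along the tool's axes as they then stand; what a row does not reach is not made up. The controller multiplies each number of a shift by 20 mm and each number of a turn by 60 degrees. A row lasts 1/12 s, in which the tool goes at most 41.7 mm and 7.16 degrees, less where a joint would pass 70% of its speed; a pose out of reach is approached as far as the arm can. A call with a number of a shift or a turn outside -1 to 1 is refused whole. A call with a gripper value outside its range is refused whole. "claw" is the closure, from 0 (fully open) to 1 (shut), set as the call begins (left out, the last holds). The fingers move at their own pace and stop on an object; the grip force is fixed at half the most. Time passes only in rows, so rows that do not move let the fingers close, or fill a call up. It gives the time, the measured TCP pose, the force, the opening and the grip force at its end, in the units of the state.
- bot.get_obs(): the state, without advancing time (a new reading comes with each control period).
- bot.camera(name): name is "scene" or "side" or "wrist"; returns a dict with "image" (400x640x3 uint8, blue, green, red), "camera_matrix" (3x3 intrinsics, pixels), "R" (3x3) and "t" (3): a world point X has camera coordinates R X + t. Camera axes: x right, y down, z forward; pixel columns grow to the right and rows downward; lengths in m; the calibration is good to about 2 mm. A picture is of the moment at which its call begins. There is no depth.
- bot.job_done(): hands the job in; it is judged then, once.
The state is a dict: "clock": time; "joint_pos": joint angles; "joint_vel": joint speeds; "tau": joint torques, N m; "eef_pos": TCP position; "tool_rot": TCP orientation; "ft_force": force on the tool from outside, world axes, zero at the start; "ft_torque": the same for the moment, N m; "grip_width": finger opening in m; "grasp_force": force on a finger pad.
Only numpy, scipy, OpenCV 4.12 (cv2) and the standard library are available. Lean on these libraries where they do the work, as an engineer would, in place of code of your own. Each camera call takes 0.05 s, during which the arm holds its last target. There are 200 camera calls.

TASK

The long drill-bit tube has been left in a bore of the wooden rack that is too shallow for it. Draw it right out onto the rack's ledge and find which of the other two bores is drilled deep enough, then leave it pushed fully home there. It is full of loose bits and its end plate is only a push fit, so slide it along the ledge without lifting it and never press or squeeze it with 40 N or more.

Things in the scene. Friction and masses are not known exactly. Their poses are not given: they have to be found in the camera images.
- rack: Wooden tube rack fixed to the bench: ledge, then three square bores side by side. Origin: bench level, under the middle bore, in the plane of the fin noses (front of the bores). x runs into the bores, y across, z up. The flat ledge, 30 mm high, y -106..106 mm, runs from x = -205 mm to the bores and on as their floor. Dark roof from x = 12 to 160 mm (the rear end), top 92 mm above the bench.
- mouth0 (a point): Mouth of the bore at rack y = +64 mm: mid width, on the ledge surface, in the nose plane; axes as the rack's. Bores are 44 mm wide and high, between upright fins 20 mm wide at y = -96, -32, 32, 96 mm with half-round noses (radius 10 mm, fronts at x = 0).
- mouth1 (a point): Mouth of the middle bore (y = 0), as mouth0. Outside, the bores look alike; inside, only one is deeper than 140 mm, the other two end in solid wood 75 to 95 mm from the noses. Which is deep changes each time, is hidden by the roof and must be felt; the tube starts in a shallow one.
- mouth2 (a point): Mouth of the bore at rack y = -64 mm, as mouth0.
- tube: Pale clear square drill-bit tube, 0.3 to 0.55 kg: body 40 x 40 mm, 140 mm long; black end plate 10 mm thick, 62 wide, 48 high on its outer end, flush underneath, 8 mm above the body's top, ears 11 mm out each side (to hook behind; a pull at the top rocks the tube). Origin: underside, mid width, inner face of the plate; x along the body to the foot (plate -10..0, body 0..140 mm), z up.
- foot (a point): Middle of the lower edge of the tube's inner end (tube x = 140 mm); the last 6 mm are tapered to 34 mm. At the start 50 to 75 mm of the body stand out of the bore, foot inside.
- chest: Bystander: small loose wooden three-drawer chest 110 x 120 mm, 160 mm high. Origin: centre of its underside.
- mallet: Bystander: loose wooden mallet, head 60 x 110 x 60 mm, handle 26 mm thick and 190 mm long to -x. Origin: at bench level where handle meets head (head centre at x = +20 mm).
- glue: Bystander: loose white glue bottle, 60 mm wide, 150 mm high. Origin: centre of its underside.

How it is judged:
On the way:
1. the tube is drawn out of its first bore: its foot is at least 2 mm clear in front of the noses, with the tube still flat on the ledge (x of foot in the frame of rack below -0.002 m and z of tube in the frame of rack above 0.025 m), for 0.2 s.
At the end, for the whole second after the job is handed in: The tube lies flat and at rest in the deep bore, foot first, fully home: the inner face of its end plate within 4 mm of the fin noses, so that all 140 mm of its body are in the rack (x of tube in the frame of rack between -0.004 and 0.006 m and y of tube in the frame of rack between -0.068 and 0.068 m and x of foot in the frame of rack above 0.134 m and z of tube in the frame of rack between 0.026 and 0.034 m and angle between the x axis of tube and the x axis of rack, either way round below 0.08 rad and angle between tube's own z axis and vertical below 0.08 rad and linear speed of tube below 0.02 m/s); the robot touches nothing.
It fails at once if the robot presses on or squeezes the tube with 40 N or more (contact force between tube and the fingers above 40 N).
It fails at once if the tube is lifted more than 10 mm off the ledge, or falls off it (z of any of tube, foot in the frame of rack above 0.04 m or z of any of tube, foot in the frame of rack below 0.02 m).
It fails at once if the chest, the mallet or the glue bottle is moved more than 30 mm (distance of any of chest, mallet, glue from where it was at the start of the episode above 0.03 m).
It also fails if it takes over 72 s, if anything falls off the work surface, if the arm or the gripper's body presses on something with over 40 N, if the wrist force passes 120 N, or if a joint passes its speed limit or range.

## Working session

There is one attempt and no reset: what is moved stays moved. The work goes in short steps, Python scripts to look and compute and a tool call to move; the robot and the scene stay as the last step left them, time stands still between calls to the robot, and variables do not carry over. Pictures are saved under pics/ and viewed, at most 10 in all, crops included, and the job is handed in when it is done.

Besides the shell and the picture viewer there is one more tool, called after "Request:" by a JSON object that holds its "method" and its "body", one argument or row to a line. apply_moves: Moves the arm, as the interface text tells. Shifts and turns lie within -1 to 1; 1 stands for 20 mm of shift or 60 degrees of turn. Its arguments: {"type":"object","properties":{"commands":{"type":"array","items":{"type":"array","items":{"type":"number","minimum":-1,"maximum":1}}},"claw":{"type":"number"}},"required":["commands"]}

```bash
mkdir -p pics; cat > h.py <<'E'
import numpy as np, cv2
from workcell import bot
def snap(n,f=None):
    c=bot.camera(n); 
    if f: cv2.imwrite('pics/'+f+'.png',c['image'])
    return c
def ray(c,u,v):
    R=np.array(c['R']);t=np.array(c['t']);K=np.array(c['camera_matrix'])
    return -R.T@t, R.T@np.linalg.solve(K,[u,v,1.])
def onz(c,u,v,z):
    o,d=ray(c,u,v); return o+d*(z-o[2])/d[2]
def two(c1,p1,c2,p2):
    o1,d1=ray(c1,*p1);o2,d2=ray(c2,*p2)
    s=np.linalg.lstsq(np.c_[d1,-d2],o2-o1,rcond=None)[0]
    a=o1+d1*s[0];b=o2+d2*s[1]; return (a+b)/2,np.linalg.norm(a-b)
def proj(c,X):
    p=np.array(c['camera_matrix'])@(np.array(c['R'])@np.array(X)+np.array(c['t'])); return p[:2]/p[2]
E
python3 - <<'E'
from h import *
import pickle
o=bot.get_obs(); print(o['clock'],o['eef_pos'],o['tool_rot'],o['ft_force'],bot.tip_reach)
C={n:snap(n,n+'0') for n in('scene','side','wrist')}
pickle.dump(C,open('c0.pkl','wb'))
for n in C: print(n, ray(C[n],320,200))
E
```

```text
0.0 [0.22385632 0.44641593 0.25241199] [ 2.30313601e-01  9.73115878e-01 -1.03375315e-03 -2.55228326e-04] [0.05073084 0.37025923 0.65029662] 0.022
scene (array([1.24432843, 0.50211109, 0.59874792]), array([-0.70214228, -0.48503647, -0.52128589]))
side (array([ 0.38130018, -0.87394556,  0.81817157]), array([ 0.13412003,  0.74560792, -0.65283724]))
wrist (array([0.16039246, 0.47851435, 0.37367356]), array([ 0.26754824, -0.12737334, -0.95529971]))
```

View pics/scene0.png

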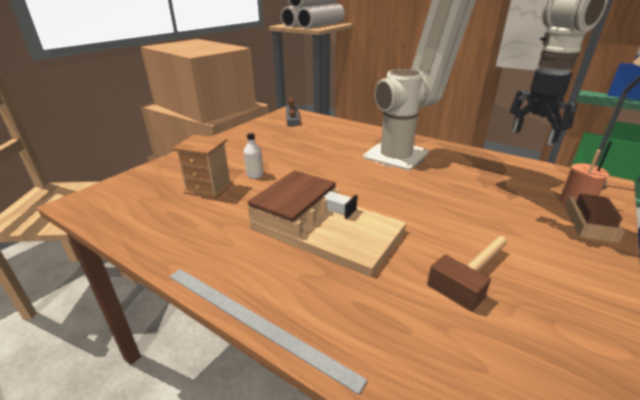

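View pics/side0.png

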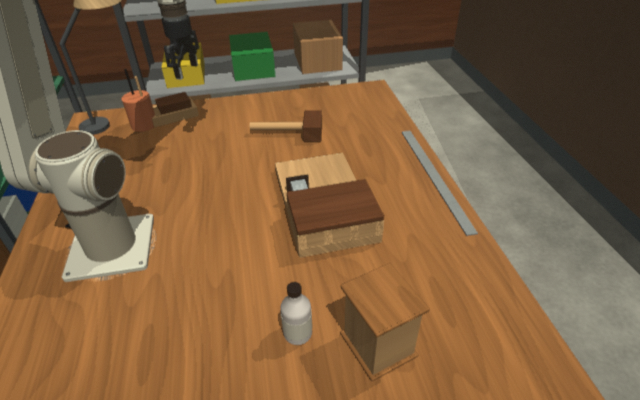

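The scene view shows the rack around pixel (330,220): roof at (290,195), and the tube with its black plate at (348,205) in the bore nearest the robot. The side view shows the roof at (335,208), the plate at (298,183), the glue at (296,315), the chest at (385,320) and the mallet at (290,127). I'll measure the corners next.

```bash
python3 - <<'E'
from h import *
import pickle
C=pickle.load(open('c0.pkl','rb'))
def quad(n,box,f,k=4):
    im=C[n]['image'].astype(int); m=f(im[...,0],im[...,1],im[...,2]).astype(np.uint8)
    M=np.zeros_like(m);x0,y0,x1,y1=box;M[y0:y1,x0:x1]=m[y0:y1,x0:x1]
    cs=cv2.findContours(M,0,2)[0];c=max(cs,key=cv2.contourArea)
    h=cv2.convexHull(c); e=0.01*cv2.arcLength(h,True)
    while len(cv2.approxPolyDP(h,e,True))>k: e*=1.1
    return cv2.approxPolyDP(h,e,True)[:,0],cv2.contourArea(c)
for n,ps in {'scene':[(295,190),(365,235),(350,205),(338,200),(230,220),(285,225),(335,198)],'side':[(335,205),(320,170),(298,182),(300,187),(320,240),(330,140)]}.items():
    for p in ps: print(n,p,C[n]['image'][p[1],p[0]])
roof=lambda b,g,r:(r<115)&(r>b+15)&(r>40)
print(quad('scene',(240,165,345,225),roof)); print(quad('side',(280,175,390,245),roof))
led=lambda b,g,r:(r>170)&(g>120)&(r>b+30)
print(quad('scene',(300,195,415,280),led,5)); print(quad('side',(265,145,365,200),led,5))
blk=lambda b,g,r:(r<55)
print(quad('scene',(325,185,365,220),blk)); print(quad('side',(280,170,312,195),blk))
out=[cv2.resize(C['scene']['image'][160:275,240:415],None,fx=3.4,fy=3.4,interpolation=cv2.INTER_CUBIC)]
cv2.imwrite('pics/sc_crop.png',out[0]); cv2.imwrite('pics/si_crop.png',cv2.resize(C['side']['image'][145:260,265:390],None,fx=4.8,fy=4.8,interpolation=cv2.INTER_CUBIC))
E
```

```text
scene (295, 190) [ 68  94 146]
scene (365, 235) [143 200 237]
scene (350, 205) [28 28 28]
scene (338, 200) [222 230 232]
scene (230, 220) [ 91 140 206]
scene (285, 225) [ 92 126 162]
scene (335, 198) [220 230 232]
side (335, 205) [ 45  71 113]
side (320, 170) [ 99 151 193]
side (298, 182) [160 169 162]
side (300, 187) [172 180 175]
side (320, 240) [ 73 110 141]
side (330, 140) [ 62 111 165]
(array([[334, 184],
       [331, 190],
       [293, 221],
       [249, 204]], dtype=int32), 341.0)
(array([[280, 186],
       [365, 180],
       [383, 219],
       [293, 244]], dtype=int32), 4154.5)
(array([[414, 195],
       [414, 279],
       [300, 279],
       [300, 239],
       [358, 195]], dtype=int32), 6741.5)
(array([[342, 152],
       [354, 180],
       [285, 199],
       [275, 163],
       [284, 154]], dtype=int32), 1729.5)
(array([[355, 197],
       [354, 209],
       [346, 216],
       [346, 205]], dtype=int32), 100.0)
(array([[306, 176],
       [306, 180],
       [288, 190],
       [287, 179]], dtype=int32), 39.5)
```

View pics/sc_crop.png

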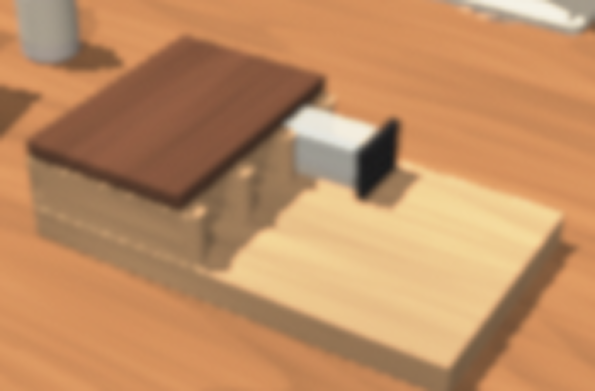

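View pics/si_crop.png

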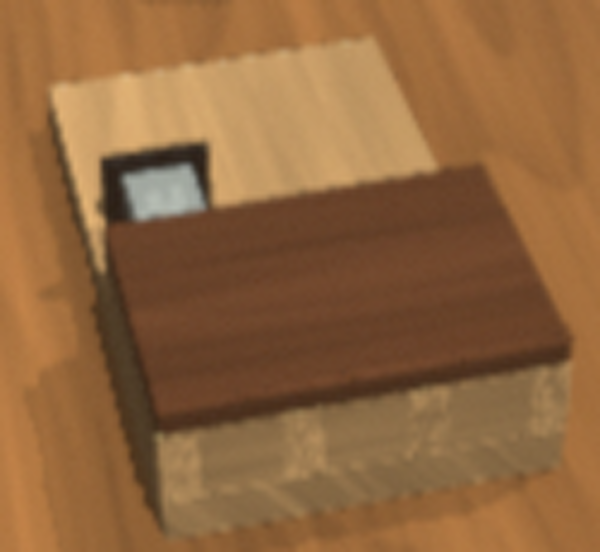

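The crops show the roof's four corners, both front ledge corners and the top edge of the plate clearly in both views. Next I triangulate those points.

```bash
python3 - <<'E'
from h import *
import pickle
C=pickle.load(open('c0.pkl','rb'))
s=lambda x,y:(240+(x+.5)/3.4-.5,160+(y+.5)/3.4-.5)
d=lambda x,y:(265+(x+.5)/4.8-.5,145+(y+.5)/4.8-.5)
P=dict(rr=((185,37),(160,418)),fr=((326,78),(107,224)),ff=((180,203),(487,165)),rf=((30,148),(572,345)),lr=((562,215),(50,88)),lf=((450,370),(375,38)),
 pf=((360,150),(207,145)),pr=((398,120),(102,158)))
R=dict(rr=(160,-106),fr=(12,-106),ff=(12,106),rf=(160,106),lr=(-205,-106),lf=(-205,106))
W={}
for k,(a,b) in P.items():
    X,e=two(C['scene'],s(*a),C['side'],d(*b)); W[k]=X; print(k,X.round(4),round(e,4))
ks=list(R);A=np.array([R[k] for k in ks])/1e3;B=np.array([W[k][:2] for k in ks])
a=A-A.mean(0);b=B-B.mean(0);th=np.arctan2((a[:,0]*b[:,1]-a[:,1]*b[:,0]).sum(),(a*b).sum())
Q=np.array([[np.cos(th),-np.sin(th)],[np.sin(th),np.cos(th)]]);o=B.mean(0)-Q@A.mean(0)
print(np.degrees(th),o,((A@Q.T+o-B)*1e3).round(1))
for k in('pf','pr'):print(k,((W[k][:2]-o)@Q*1e3).round(1),W[k][2])
E
```

```text
rr [ 0.4592 -0.1368  0.0874] 0.0029
fr [0.4549 0.0108 0.089 ] 0.0009
ff [0.6663 0.0202 0.0858] 0.0008
rf [ 0.6691 -0.1257  0.0833] 0.0016
lr [0.4448 0.226  0.0267] 0.0005
lf [0.6549 0.2362 0.0261] 0.0017
pf [0.5207 0.0836 0.0767] 0.0019
pr [0.4616 0.0848 0.0758] 0.0004
-87.53136789220176 [0.55866825 0.02745434] [[ 0.4 -0.1]
 [-1.6  0.1]
 [-1.2 -0.2]
 [ 2.4 -2.1]
 [-0.8  1.7]
 [ 0.8  0.6]]
pf [-57.7 -35.5] 0.07671897944069228
pr [-61.5 -94.5] 0.07578476255024263
```

Request:
{"method": "apply_moves", "body": {
  "commands": [
    [0,0,0,0.1015],
    [0,0,0,0.1015],
    [0,0,0,0.1015],
    [0,0,0,0.1015],
    [0,0,0,0.1015]
  ]
}}

```text
clock: 0.57
eef_pos: [0.224, 0.4467, 0.2529]
tool_rot: [0.48, 0.877, -0.0, 0.0]
ft_force: [0.8, 0.3, 0.2]
grip_width: 0.0851
grasp_force: 0.0
```

Request:
{"method": "apply_moves", "body": {
  "commands": [
    [0,0,0,0.1015],
    [0,0,0,0.1015],
    [0,0,0,0.1015],
    [0,0,0,0.1015],
    [0,0,0,0.1015]
  ]
}}

```text
clock: 0.98
eef_pos: [0.224, 0.4467, 0.2529]
tool_rot: [0.694, 0.72, -0.0, 0.0]
ft_force: [-0.4, 0.1, 0.1]
grip_width: 0.0859
grasp_force: 0.0
```

Request:
{"method": "apply_moves", "body": {
  "commands": [
    [-0.8,0.5,0,0],
    [-0.8,0.5,0,0],
    [-0.8,0.5,0,0],
    [-0.8,0.5,0,0],
    [-0.8,0.5,0,0]
  ],
  "claw": 0.435
}}

```text
clock: 1.4
eef_pos: [0.2777, 0.3683, 0.253]
tool_rot: [0.692, 0.722, -0.0, 0.0]
ft_force: [0.2, 0.2, -0.8]
grip_width: 0.0483
grasp_force: 0.0
```

Request:
{"method": "apply_moves", "body": {
  "commands": [
    [-0.8,0.5,0,0],
    [-0.8,0.5,0,0],
    [-0.8,0.5,0,0],
    [-0.8,0.5,0,0],
    [-0.8,0.5,0,0]
  ]
}}

```text
clock: 1.82
eef_pos: [0.3311, 0.2904, 0.253]
tool_rot: [0.692, 0.722, -0.0, -0.0]
ft_force: [-0.0, 0.1, 0.4]
grip_width: 0.0484
grasp_force: 0.0
```

Request:
{"method": "apply_moves", "body": {
  "commands": [
    [-0.8,0.5,0,0],
    [-0.8,0.5,0,0],
    [-0.8,0.5,0,0],
    [-0.8,0.5,0,0],
    [-0.8,0.5,0,0]
  ]
}}

```text
clock: 2.23
eef_pos: [0.3846, 0.2127, 0.2531]
tool_rot: [0.692, 0.722, -0.0, -0.0]
ft_force: [0.5, -0.2, -0.7]
grip_width: 0.0481
grasp_force: 0.0
```

Request:
{"method": "apply_moves", "body": {
  "commands": [
    [-0.8,0.5,0,0],
    [-0.8,0.5,0,0],
    [-0.8,0.5,0,0],
    [-0.8,0.5,0,0],
    [-0.8,0.5,0,0]
  ]
}}

```text
clock: 2.65
eef_pos: [0.4379, 0.135, 0.253]
tool_rot: [0.692, 0.722, -0.0, -0.0]
ft_force: [0.0, 0.3, 0.2]
grip_width: 0.0484
grasp_force: 0.0
```

```bash
cat >> h.py <<'E'
TH=np.radians(-87.53);O=np.array([.55867,.02745])
Q=np.array([[np.cos(TH),-np.sin(TH)],[np.sin(TH),np.cos(TH)]])
rk=lambda X:((np.array(X)[:2]-O)@Q*1e3).round(1)
wd=lambda x,y,z:np.r_[Q@np.array([x,y])/1e3+O,z/1e3]
def st():
    o=bot.get_obs();q=o['tool_rot']
    print('t',round(o['clock'],2),'tcp rack',rk(o['eef_pos']),'z',round(o['eef_pos'][2]*1e3,1),'tool-y yaw off',round(np.degrees(2*np.arctan2(q[0],q[1])-TH)-177.53+0,2),'F',np.round(np.array(o['ft_force'])[:2]@Q,1),round(o['ft_force'][2],1),'w',round(o['grip_width']*1e3,1),o['grasp_force'])
E
python3 - <<'E'
from h import *
import pickle
c=snap('wrist','w1');st();pickle.dump(c,open('w1.pkl','wb'))
for p in [(-60,-95,78),(-60,-33,78),(0,0,30),(-205,-106,30),(12,-106,92)]: print(p,proj(c,wd(*p)).round(0))
E
```

```text
t 2.7 tcp rack [-110.4 -114.4] z 253.0 tool-y yaw off -2.31 F [1.1 2.2] -0.0 w 48.1 0.0
(-60, -95, 78) [339. 231.]
(-60, -33, 78) [404. 231.]
(0, 0, 30) [419. 264.]
(-205, -106, 30) [328.  74.]
(12, -106, 92) [328. 305.]
```

View pics/w1.png

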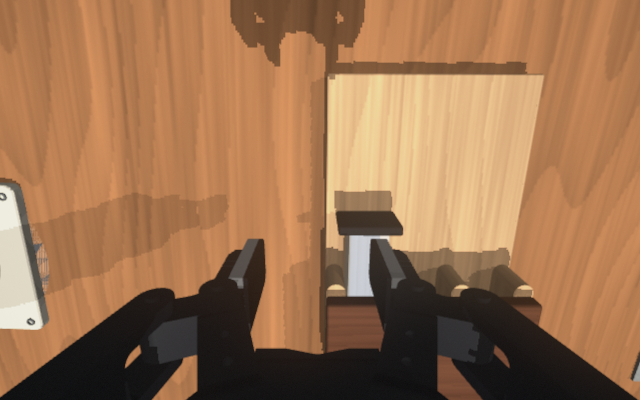

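The wrist view shows the plate with its top edge across (337–403, 234), the body at (350–376, 240+) and the ledge corner at (328,74), which matches the measured rack pose. Now the exact edges from the pixels.

```bash
python3 - <<'E'
from h import *
import pickle
c=pickle.load(open('w1.pkl','rb'));im=c['image']
print(im[205:245,362].mean(1).round().astype(int))
print('row228',list(zip(range(330,345),im[231,330:345].mean(1).round().astype(int))),list(zip(range(396,408),im[231,396:408].mean(1).round().astype(int))))
print('body260',list(zip(range(342,354),im[250,342:354].mean(1).round().astype(int))))
for u,v,z in [(362,234.5,78),(362,211.5,30),(337,231,78),(403,231,78),(349,250,70),(328,74,30),(543,74,30),(327,298,92),(541,298,92)]: print(u,v,z,rk(onz(c,u,v,z/1e3)))
E
```

```text
[123 124 124 123 123 107  70  52  52  52  52  51  51  51  51  51  50  50
  49  51  50  50  56  59  63  63  63  63  63  61 146 209 208 208 207 208
 208 208 209 208]
row228 [(330, np.int64(180)), (331, np.int64(182)), (332, np.int64(182)), (333, np.int64(180)), (334, np.int64(179)), (335, np.int64(180)), (336, np.int64(181)), (337, np.int64(166)), (338, np.int64(104)), (339, np.int64(53)), (340, np.int64(60)), (341, np.int64(62)), (342, np.int64(62)), (343, np.int64(62)), (344, np.int64(62))] [(396, np.int64(64)), (397, np.int64(64)), (398, np.int64(64)), (399, np.int64(63)), (400, np.int64(64)), (401, np.int64(63)), (402, np.int64(78)), (403, np.int64(167)), (404, np.int64(190)), (405, np.int64(191)), (406, np.int64(192)), (407, np.int64(195))]
body260 [(342, np.int64(137)), (343, np.int64(107)), (344, np.int64(88)), (345, np.int64(89)), (346, np.int64(89)), (347, np.int64(90)), (348, np.int64(103)), (349, np.int64(160)), (350, np.int64(196)), (351, np.int64(204)), (352, np.int64(205)), (353, np.int64(206))]
362 234.5 78 [-56.7 -73.4]
362 211.5 30 [-63.3 -67.4]
337 231 78 [-60.3 -97.4]
403 231 78 [-60.2 -34.3]
349 250 70 [-36.5 -84.6]
328 74 30 [-204.9 -105.6]
543 74 30 [-204.5  103.6]
327 298 92 [   3.8 -106.9]
541 298 92 [  4.1 100.6]
```

Request:
{"method": "apply_moves", "body": {
  "commands": [
    [-0.82,0.495,0.4,0],
    [-0.82,0.495,0.4,0],
    [-0.82,0.495,0.4,0],
    [-0.82,0.495,0.4,0],
    [-0.82,0.495,0.4,0]
  ]
}}

```text
clock: 3.12
eef_pos: [0.4908, 0.0555, 0.2127]
tool_rot: [0.692, 0.722, -0.0, -0.0]
ft_force: [-0.6, 0.4, 0.7]
grip_width: 0.0481
grasp_force: 0.0
```

Request:
{"method": "apply_moves", "body": {
  "commands": [
    [0,0,1,0],
    [0,0,1,0],
    [0,0,1,0],
    [0,0,1,0],
    [0,0,1,0]
  ]
}}

```text
clock: 3.53
eef_pos: [0.4904, 0.0562, 0.1122]
tool_rot: [0.692, 0.722, -0.0, -0.0]
ft_force: [1.1, 0.7, 0.4]
grip_width: 0.0479
grasp_force: 0.0
```

```bash
sed -i "s/np.degrees(2\*np.arctan2(q\[0\],q\[1\])-TH)-177.53+0/np.degrees(2*np.arctan2(q[1],q[0]))-92.47/" h.py; python3 - <<'E'
from h import *
c=snap('wrist','w2');st()
E
```

```text
t 3.58 tcp rack [-31.5 -69.7] z 108.3 tool-y yaw off -0.01 F [ 0.1 -1.4] -2.7 w 48.5 0.0
```

View pics/w2.png

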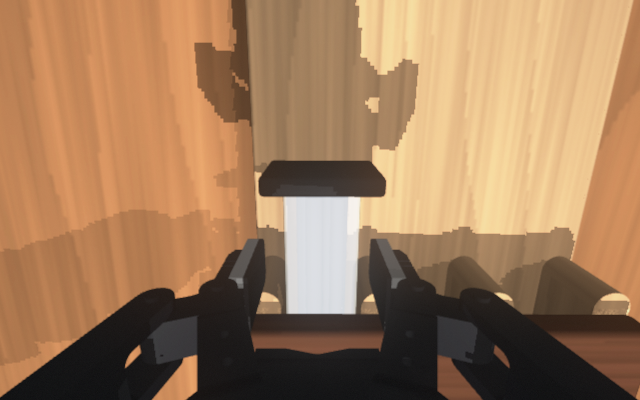

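The wrist view shows the body between columns 285 and 357, plate edges at 260–386 on row 195, and the finger pads at 265 and 370. Computing the offset.

```bash
python3 - <<'E'
from h import *
c=snap('wrist');im=c['image'];st()
g=im.mean(2)
for v in (215,240,270): 
    d=np.where(g[v,275:368]>150)[0]+275
    print(v,d.min(),d.max(),rk(onz(c,d.min()-.5,v,.07)),rk(onz(c,d.max()+.5,v,.07)))
print(rk(onz(c,260,188,.078)),rk(onz(c,386,188,.078)),rk(onz(c,320,195.5,.078)),'cam',rk(ray(c,0,0)[0]))
E
```

```text
t 3.63 tcp rack [-31.5 -69.8] z 110.0 tool-y yaw off 0.0 F [-0.3 -0.7] -0.7 w 48.6 0.0
215 275 367 [-44.8 -92. ] [-44.8 -44.8]
240 290 365 [-31.  -84.7] [-31.1 -45.3]
270 290 363 [-13.6 -85.2] [-13.7 -45.7]
[-61.2 -97.2] [-61.2 -37.9] [-57.5 -68.9] cam [-102.4  -69.2]
```

Request:
{"method": "apply_moves", "body": {
  "commands": [
    [0,0.225,0,0],
    [0,0,0,0],
    [0,0,0.5,0],
    [0,0,0.5,0],
    [0,0,0,0]
  ]
}}

```text
clock: 4.05
eef_pos: [0.494, 0.0562, 0.0917]
tool_rot: [0.692, 0.722, -0.001, -0.001]
ft_force: [-0.9, 0.2, -0.8]
grip_width: 0.0479
grasp_force: 0.0
```

Request:
{"method": "apply_moves", "body": {
  "commands": [
    [0,0,0.4,0],
    [0,0,0.4,0],
    [0,0,0.4,0],
    [0,0,0.3,0],
    [0,0,0,0]
  ]
}}

```text
clock: 4.47
eef_pos: [0.4939, 0.0561, 0.0615]
tool_rot: [0.692, 0.722, -0.001, -0.001]
ft_force: [-0.4, 1.0, 0.6]
grip_width: 0.0481
grasp_force: 0.0
```

```bash
python3 - <<'E'
from h import *
st()
E
```

```text
t 4.47 tcp rack [-31.4 -63.5] z 61.5 tool-y yaw off -0.0 F [-1.1 -0.3] 0.6 w 48.1 0.0
```

Request:
{"method": "apply_moves", "body": {
  "commands": [
    [0.15,-0.07,0,0],
    [0.15,0,0,0],
    [0.1,0,0,0],
    [0.1,0,0,0],
    [0.1,0,0,0]
  ]
}}

```text
clock: 4.88
eef_pos: [0.4936, 0.0686, 0.0637]
tool_rot: [0.692, 0.722, 0.0, 0.0]
ft_force: [-0.7, -0.5, -0.2]
grip_width: 0.0481
grasp_force: 0.0
```

Request:
{"method": "apply_moves", "body": {
  "commands": [
    [0.1,0,0,0],
    [0.1,0,0,0],
    [0.1,0,0,0],
    [0.1,0,0,0],
    [0.1,0,0,0]
  ]
}}

```text
clock: 5.3
eef_pos: [0.4932, 0.0779, 0.0636]
tool_rot: [0.692, 0.722, -0.0, 0.001]
ft_force: [-0.2, -5.0, 2.7]
grip_width: 0.048
grasp_force: 2.1
```

Request:
{"method": "apply_moves", "body": {
  "commands": [
    [0.15,0,0,0],
    [0.15,0,0,0],
    [0.15,0,0,0],
    [0.15,0,0,0],
    [0.15,0,0,0]
  ]
}}

```text
clock: 5.72
eef_pos: [0.4922, 0.0935, 0.0633]
tool_rot: [0.692, 0.722, -0.0, 0.0]
ft_force: [-1.1, -3.8, 3.3]
grip_width: 0.0482
grasp_force: 2.2
```

```bash
cat >> h.py <<'E'
def plate(c):
    im=c['image'];g=im.max(2)
    # plate in wrist view: dark region around col 320 rows 120..235
    col=g[100:300,322];d=np.where(col<85)[0]
    print('dark rows',100+d.min(),100+d.max(), 'inner top edge x',rk(onz(c,322,0,.078)) if 0 else '')
E
python3 - <<'E'
from h import *
st(); c=snap('wrist','w3'); g=c['image'].max(2)
print(g[120:260:3,322])
E
```

```text
t 5.72 tcp rack [-68.8 -63.6] z 63.3 tool-y yaw off 0.0 F [ 3.8 -1.3] 3.3 w 48.2 2.1711838245391846
[169 169 168 170 170 170 170 170 170 170 170 169 170 169 170 170 169 168
 169 170 169 169 169 168 168 168 168 168 169  45  44  43  44  43  42  44
  43  43  43  44  45  46  49  50  52  52  54]
```

Request:
{"method": "apply_moves", "body": {
  "commands": [
    [0.22,0,0,0],
    [0.22,0,0,0],
    [0.22,0,0,0],
    [0.22,0,0,0],
    [0.22,0,0,0]
  ]
}}

```text
clock: 6.18
eef_pos: [0.4911, 0.1157, 0.0632]
tool_rot: [0.692, 0.722, -0.0, -0.0]
ft_force: [0.4, -4.7, 4.2]
grip_width: 0.0481
grasp_force: 1.9
```

Request:
{"method": "apply_moves", "body": {
  "commands": [
    [0.22,0,0,0],
    [0.22,0,0,0],
    [0.22,0,0,0],
    [0.22,0,0,0],
    [0.22,0,0,0]
  ]
}}

```text
clock: 6.6
eef_pos: [0.4902, 0.1376, 0.0632]
tool_rot: [0.692, 0.722, -0.0, -0.0]
ft_force: [0.4, -3.6, 2.5]
grip_width: 0.0485
grasp_force: 1.8
```

Request:
{"method": "apply_moves", "body": {
  "commands": [
    [0.22,0,0,0],
    [0.22,0,0,0],
    [0.22,0,0,0],
    [0.22,0,0,0],
    [0,0,0,0]
  ]
}}

```text
clock: 7.02
eef_pos: [0.4894, 0.156, 0.0632]
tool_rot: [0.691, 0.723, 0.0, -0.001]
ft_force: [0.2, -0.6, -0.4]
grip_width: 0.0484
grasp_force: 0.0
```

```bash
python3 - <<'E'
from h import *
import pickle
st(); c=snap('wrist','w4');pickle.dump(c,open('w4.pkl','wb')); s=snap('side','s4'); p=proj(s,wd(-100,-30,40)).astype(int); s2=snap('scene','sc4')
q=proj(s2,wd(-100,-30,40)).astype(int)
cr=lambda i,p:cv2.resize(i[p[1]-50:p[1]+50,p[0]-65:p[0]+65],(390,300),interpolation=2)
a=np.vstack([np.hstack([cr(s['image'],p),cr(s2['image'],q)]),cv2.resize(c['image'][100:350],(780,305))[:300]])
cv2.imwrite('pics/m4.png',a)
E
```

```text
t 7.02 tcp rack [-131.5  -63.7] z 63.2 tool-y yaw off 0.07 F [0.6 0.1] -0.4 w 48.4 0.00010677580121409846
```

View pics/m4.png

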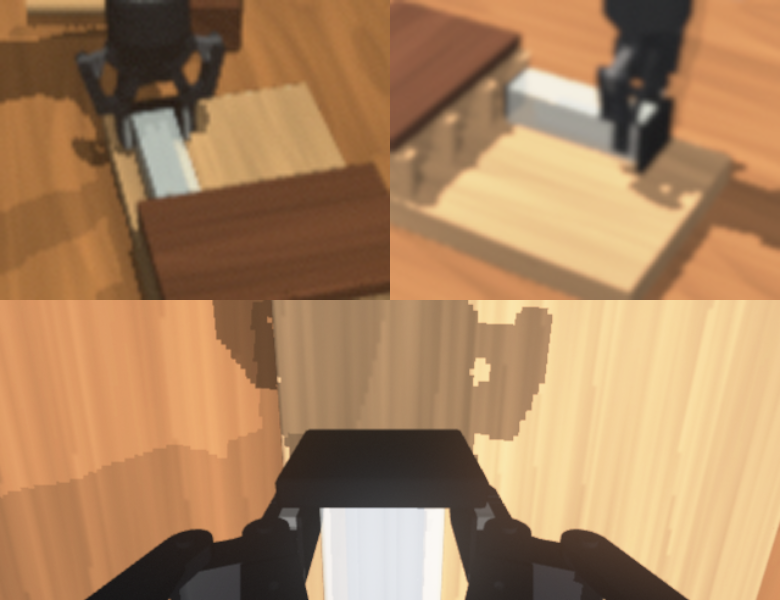

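The top views show the tube drawn out with its foot near the noses (scene crop 508,100) and the fingers straddling the body behind the plate. In the wrist crop the plate's inner edge is at row 507.

```bash
python3 - <<'E'
from h import *
import pickle
c=pickle.load(open('w4.pkl','rb'));g=c['image'].max(2)
print([(v,g[v,310]) for v in range(258,282)])
for v in range(262,280,4):print(v,rk(onz(c,310,v,.078)))
for v in (285,310):
  r=g[v,255:370];print(v,255+np.where(r>120)[0][[0,-1]],[rk(onz(c,255+x,v,.07)) for x in np.where(r>120)[0][[0,-1]]])
E
```

```text
[(258, np.uint8(55)), (259, np.uint8(55)), (260, np.uint8(57)), (261, np.uint8(56)), (262, np.uint8(57)), (263, np.uint8(56)), (264, np.uint8(57)), (265, np.uint8(58)), (266, np.uint8(57)), (267, np.uint8(58)), (268, np.uint8(59)), (269, np.uint8(58)), (270, np.uint8(169)), (271, np.uint8(234)), (272, np.uint8(234)), (273, np.uint8(234)), (274, np.uint8(234)), (275, np.uint8(234)), (276, np.uint8(234)), (277, np.uint8(234)), (278, np.uint8(234)), (279, np.uint8(234)), (280, np.uint8(234)), (281, np.uint8(234))]
262 [-146.3  -66.6]
266 [-144.7  -66.6]
270 [-143.2  -66.6]
274 [-141.6  -66.6]
278 [-140.   -66.6]
285 [263 369] [array([-132.2,  -85.1]), array([-132.2,  -43.9])]
310 [257 369] [array([-121.,  -88.]), array([-121. ,  -43.4])]
```

Request:
{"method": "apply_moves", "body": {
  "commands": [
    [0.15,0,0,0],
    [0.15,0,0,0],
    [0.2,0,0,0],
    [0.2,0,0,0],
    [0,0,0,0]
  ]
}}

```text
clock: 7.58
eef_pos: [0.4888, 0.1697, 0.0632]
tool_rot: [0.691, 0.722, 0.0, -0.0]
ft_force: [1.0, 0.2, 0.6]
grip_width: 0.0484
grasp_force: 0.0
```

Request:
{"method": "apply_moves", "body": {
  "commands": [
    [-0.5,0,0,0],
    [-0.5,0,0,0],
    [-0.5,0,0,0],
    [-0.5,0,0,0],
    [-0.5,0,0,0]
  ]
}}

```text
clock: 8.0
eef_pos: [0.4911, 0.1173, 0.0634]
tool_rot: [0.692, 0.722, 0.0, 0.0]
ft_force: [-1.2, 0.6, -0.6]
grip_width: 0.048
grasp_force: 0.0
```

```bash
python3 - <<'E'
from h import *
st(); c=snap('wrist','w5'); g=c['image'].max(2)
col=g[100:320,310];d=np.where(col<70)[0]+100;print(d.min(),d.max(),rk(onz(c,310,d.max()+.5,.078)))
for v in (240,270,300):
  r=g[v,240:380];x=np.where(r>190)[0]+240;print(v,x[[0,-1]],[rk(onz(c,q,v,.07)) for x_ in [x] for q in (x_[0],x_[-1])])
E
```

```text
t 8.0 tcp rack [-92.6 -63.6] z 63.4 tool-y yaw off -0.06 F [-0.7 -1.2] -0.6 w 48.0 0.0
100 120 [-156.4  -66.1]
240 [240 365] [array([-112.4,  -92.7]), array([-112.2,  -46.1])]
270 [266 367] [array([-99.8, -83.6]), array([-99.7, -44.8])]
300 [261 373] [array([-86.6, -86.2]), array([-86.5, -42. ])]
```

Request:
{"method": "apply_moves", "body": {
  "commands": [
    [0,0,0,0],
    [0,0,0,0],
    [0,0.05,0,0],
    [0,0.1,0,0],
    [0,0.15,0,0]
  ],
  "claw": 0.49
}}

```text
clock: 8.47
eef_pos: [0.4956, 0.1192, 0.063]
tool_rot: [0.691, 0.722, -0.001, -0.001]
ft_force: [-4.5, -0.7, 2.7]
grip_width: 0.0436
grasp_force: 1.8
```

Request:
{"method": "apply_moves", "body": {
  "commands": [
    [0,0.25,0,0],
    [0,0.3,0,0],
    [0,0.3,0,0],
    [0,0.3,0,0],
    [0,0.3,0,0]
  ]
}}

```text
clock: 8.88
eef_pos: [0.527, 0.1204, 0.0631]
tool_rot: [0.692, 0.722, 0.0, 0.0]
ft_force: [-2.5, -0.0, -0.0]
grip_width: 0.0434
grasp_force: 1.0
```

```bash
cat >> h.py <<'E'
def body(c,z=.07,lo=190):
    # pale, colourless body seen by the wrist camera: left/right edges per row -> yaw, centre
    im=c['image'].astype(int);m=(im.min(2)>150)&(im.max(2)-im.min(2)<40)
    for v in range(200,321,20):
        x=np.where(m[v,200:440])[0]+200
        if len(x)>10:
            a,b=rk(onz(c,x[0]-.5,v,z)),rk(onz(c,x[-1]+.5,v,z)); print(v,x[0],x[-1],a,b,'c',((a+b)/2).round(1))
E
python3 - <<'E'
from h import *
st(); c=snap('wrist','w6'); body(c)
E
```

```text
t 8.88 tcp rack [-94.3 -27.6] z 63.1 tool-y yaw off 0.01 F [-0.1 -2.5] -0.0 w 43.4 1.0330789536237717
200 259 366 [-129.6  -49. ] [-129.5  -10.2] c [-129.6  -29.6]
220 260 365 [-122.  -49.] [-121.9  -10.3] c [-122.   -29.6]
240 261 364 [-114.  -49.] [-114.   -10.3] c [-114.   -29.6]
260 262 363 [-105.8  -49.1] [-105.7  -10.4] c [-105.8  -29.8]
280 263 362 [-97.3 -49.1] [-97.2 -10.5] c [-97.2 -29.8]
300 264 362 [-88.4 -49.1] [-88.3 -10.1] c [-88.4 -29.6]
320 264 361 [-79.2 -49.5] [-79.1 -10.2] c [-79.2 -29.8]
```

Request:
{"method": "apply_moves", "body": {
  "commands": [
    [0,0.3,0,0],
    [0,0.3,0,0],
    [0,0.3,0,0],
    [0,0.25,0,0],
    [0,0.2,0,0]
  ]
}}

```text
clock: 9.35
eef_pos: [0.554, 0.1214, 0.0632]
tool_rot: [0.692, 0.722, 0.0, 0.0]
ft_force: [-3.1, 0.6, 1.6]
grip_width: 0.0439
grasp_force: 1.2
```

Request:
{"method": "apply_moves", "body": {
  "commands": [
    [0,0.1,0,0],
    [0,0.03,0,0],
    [0,0,0,0],
    [0,0,0,0],
    [0,0,0,0]
  ]
}}

```text
clock: 9.77
eef_pos: [0.556, 0.1216, 0.0636]
tool_rot: [0.692, 0.722, 0.0, 0.0]
ft_force: [-0.5, -1.0, -0.3]
grip_width: 0.0433
grasp_force: 0.1
```

```bash
python3 - <<'E'
from h import *
st(); c=snap('wrist','w7'); body(c)
E
```

```text
t 9.77 tcp rack [-94.2   1.4] z 63.6 tool-y yaw off 0.0 F [ 0.9 -0.6] -0.3 w 43.3 0.05520491162315011
200 259 366 [-129.4  -20. ] [-129.3   18.9] c [-129.4   -0.6]
220 260 365 [-121.7  -20.1] [-121.6   18.8] c [-121.6   -0.7]
240 261 364 [-113.8  -20.1] [-113.7   18.8] c [-113.8   -0.7]
260 263 363 [-105.5  -19.7] [-105.4   18.7] c [-105.4   -0.5]
280 264 362 [-96.9 -19.7] [-96.9  18.6] c [-96.9  -0.5]
300 265 361 [-88.1 -19.8] [-88.   18.6] c [-88.   -0.6]
320 265 361 [-78.8 -20.2] [-78.7  18.9] c [-78.8  -0.7]
```

Request:
{"method": "apply_moves", "body": {
  "commands": [
    [0,-0.09,0,0],
    [0,0,0,0],
    [0,0,-0.8,0],
    [0,0,-0.9,0],
    [0,0,-0.9,0]
  ]
}}

```text
clock: 10.23
eef_pos: [0.5534, 0.1214, 0.1156]
tool_rot: [0.692, 0.722, -0.0, -0.0]
ft_force: [-0.5, 0.1, -0.1]
grip_width: 0.0433
grasp_force: 0.0
```

Request:
{"method": "apply_moves", "body": {
  "commands": [
    [0.93,0,0,0],
    [0.93,0,0,0],
    [0.93,0,0,0],
    [0.93,0,0,0],
    [0.93,0,0,0]
  ],
  "claw": 0.67
}}

```text
clock: 10.65
eef_pos: [0.5498, 0.2152, 0.1156]
tool_rot: [0.692, 0.722, 0.0, 0.0]
ft_force: [1.4, 0.2, -0.5]
grip_width: 0.0282
grasp_force: 0.0
```

```bash
python3 - <<'E'
from h import *
st()
E
```

```text
t 10.65 tcp rack [-187.9   -0.7] z 115.6 tool-y yaw off -0.01 F [-0.2  1.5] -0.5 w 28.2 0.0
```

Request:
{"method": "apply_moves", "body": {
  "commands": [
    [0,0,0.7,0],
    [0,0,0.7,0],
    [0,0,0.7,0],
    [0,0,0.6,0],
    [0,0,0,0]
  ]
}}

```text
clock: 11.07
eef_pos: [0.5479, 0.2138, 0.0587]
tool_rot: [0.692, 0.722, -0.002, -0.001]
ft_force: [0.0, -0.6, 0.4]
grip_width: 0.0282
grasp_force: 0.0
```

Request:
{"method": "apply_moves", "body": {
  "commands": [
    [-0.25,0,0,0],
    [-0.15,0,0,0],
    [-0.1,0,0,0],
    [-0.1,0,0,0],
    [-0.1,0,0,0]
  ]
}}

```text
clock: 11.48
eef_pos: [0.5513, 0.2009, 0.0625]
tool_rot: [0.692, 0.722, 0.001, -0.0]
ft_force: [-0.0, 3.6, 1.7]
grip_width: 0.0281
grasp_force: 1.5
```

Request:
{"method": "apply_moves", "body": {
  "commands": [
    [-0.15,0,0,0],
    [-0.15,0,0,0],
    [-0.15,0,0,0],
    [-0.15,0,0,0],
    [-0.15,0,0,0]
  ]
}}

```text
clock: 11.9
eef_pos: [0.5514, 0.1854, 0.0617]
tool_rot: [0.692, 0.722, 0.001, 0.0]
ft_force: [1.0, 4.0, 2.5]
grip_width: 0.0282
grasp_force: 1.9
```

```bash
python3 - <<'E'
from h import *
st()
E
```

```text
t 11.9 tcp rack [-158.1   -0.4] z 61.7 tool-y yaw off 0.01 F [-4.   1.2] 2.5 w 28.2 1.9426102191209793
```

Request:
{"method": "apply_moves", "body": {
  "commands": [
    [-0.1,0,0,0],
    [-0.1,0,0,0],
    [-0.1,0,0,0],
    [-0.1,0,0,0],
    [-0.1,0,0,0]
  ]
}}

```text
clock: 12.32
eef_pos: [0.5515, 0.1753, 0.0612]
tool_rot: [0.692, 0.722, -0.0, -0.0]
ft_force: [-0.4, 4.1, 2.5]
grip_width: 0.0283
grasp_force: 2.0
```

Request:
{"method": "apply_moves", "body": {
  "commands": [
    [-0.15,0,0,0],
    [-0.15,0,0,0],
    [-0.15,0,0,0],
    [-0.15,0,0,0],
    [-0.15,0,0,0]
  ]
}}

```text
clock: 12.73
eef_pos: [0.5521, 0.16, 0.0613]
tool_rot: [0.692, 0.722, -0.0, -0.0]
ft_force: [-0.3, 2.4, 3.1]
grip_width: 0.0283
grasp_force: 1.9
```

Request:
{"method": "apply_moves", "body": {
  "commands": [
    [-0.2,0,0,0],
    [-0.2,0,0,0],
    [-0.2,0,0,0],
    [-0.2,0,0,0],
    [-0.2,0,0,0]
  ]
}}

```text
clock: 13.15
eef_pos: [0.5529, 0.1399, 0.0612]
tool_rot: [0.692, 0.722, -0.0, -0.0]
ft_force: [-0.5, 3.1, 2.6]
grip_width: 0.0281
grasp_force: 1.8
```

```bash
python3 - <<'E'
from h import *
st()
E
```

```text
t 13.15 tcp rack [-112.6   -0.9] z 61.2 tool-y yaw off -0.01 F [-3.1 -0.3] 2.6 w 28.1 1.8147589825093746
```

Request:
{"method": "apply_moves", "body": {
  "commands": [
    [-0.2,0,0,0],
    [-0.2,0,0,0],
    [-0.2,0,0,0],
    [-0.2,0,0,0],
    [-0.1,0,0,0]
  ]
}}

```text
clock: 13.57
eef_pos: [0.5538, 0.1218, 0.0612]
tool_rot: [0.692, 0.722, -0.0, 0.0]
ft_force: [-0.3, 3.1, 1.6]
grip_width: 0.0281
grasp_force: 1.8
```

Request:
{"method": "apply_moves", "body": {
  "commands": [
    [-0.05,0,0,0],
    [-0.05,0,0,0],
    [-0.05,0,0,0],
    [-0.05,0,0,0],
    [-0.05,0,0,0]
  ]
}}

```text
clock: 13.98
eef_pos: [0.5539, 0.1175, 0.0612]
tool_rot: [0.692, 0.722, -0.0, -0.0]
ft_force: [-0.5, 3.2, 1.4]
grip_width: 0.0283
grasp_force: 1.6
```

Request:
{"method": "apply_moves", "body": {
  "commands": [
    [-0.05,0,0,0],
    [-0.05,0,0,0],
    [-0.05,0,0,0],
    [-0.05,0,0,0],
    [-0.05,0,0,0]
  ]
}}

```text
clock: 14.4
eef_pos: [0.5542, 0.1123, 0.0612]
tool_rot: [0.692, 0.722, -0.0, -0.0]
ft_force: [-0.2, 3.1, 1.3]
grip_width: 0.0284
grasp_force: 1.5
```

Request:
{"method": "apply_moves", "body": {
  "commands": [
    [-0.04,0,0,0],
    [-0.04,0,0,0],
    [-0.04,0,0,0],
    [-0.04,0,0,0],
    [-0.04,0,0,0]
  ]
}}

```text
clock: 14.82
eef_pos: [0.5544, 0.1083, 0.0613]
tool_rot: [0.692, 0.722, -0.0, 0.0]
ft_force: [-0.9, 2.1, 1.0]
grip_width: 0.0282
grasp_force: 1.4
```

Request:
{"method": "apply_moves", "body": {
  "commands": [
    [-0.04,0,0,0],
    [-0.04,0,0,0],
    [-0.04,0,0,0],
    [-0.04,0,0,0],
    [-0.04,0,0,0]
  ]
}}

```text
clock: 15.23
eef_pos: [0.5545, 0.1043, 0.0612]
tool_rot: [0.692, 0.722, -0.0, 0.0]
ft_force: [-0.7, 1.9, 0.4]
grip_width: 0.0278
grasp_force: 1.3
```

Request:
{"method": "apply_moves", "body": {
  "commands": [
    [-0.04,0,0,0],
    [-0.04,0,0,0],
    [-0.04,0,0,0],
    [-0.04,0,0,0],
    [-0.04,0,0,0]
  ]
}}

```text
clock: 15.65
eef_pos: [0.5547, 0.1004, 0.0612]
tool_rot: [0.692, 0.722, -0.0, -0.0]
ft_force: [-0.1, 1.6, 0.6]
grip_width: 0.0281
grasp_force: 1.1
```

Request:
{"method": "apply_moves", "body": {
  "commands": [
    [-0.04,0,0,0],
    [-0.04,0,0,0],
    [-0.04,0,0,0],
    [-0.04,0,0,0],
    [-0.04,0,0,0]
  ]
}}

```text
clock: 16.07
eef_pos: [0.5549, 0.0963, 0.0612]
tool_rot: [0.692, 0.722, -0.0, -0.0]
ft_force: [0.7, 2.6, 0.4]
grip_width: 0.0283
grasp_force: 1.0
```

Request:
{"method": "apply_moves", "body": {
  "commands": [
    [-0.04,0,0,0],
    [-0.04,0,0,0],
    [-0.04,0,0,0],
    [-0.04,0,0,0],
    [-0.04,0,0,0]
  ]
}}

```text
clock: 16.48
eef_pos: [0.555, 0.0923, 0.0612]
tool_rot: [0.692, 0.722, -0.0, -0.0]
ft_force: [0.3, 2.7, 0.2]
grip_width: 0.0284
grasp_force: 0.9
```

Request:
{"method": "apply_moves", "body": {
  "commands": [
    [-0.05,0,0,0],
    [-0.05,0,0,0],
    [-0.05,0,0,0],
    [-0.05,0,0,0],
    [-0.05,0,0,0]
  ]
}}

```text
clock: 16.9
eef_pos: [0.5553, 0.0873, 0.0613]
tool_rot: [0.692, 0.722, -0.0, -0.0]
ft_force: [0.4, 2.0, -0.2]
grip_width: 0.0283
grasp_force: 0.8
```

```bash
python3 - <<'E'
from h import *
st();s=snap('scene');q=proj(s,wd(-60,0,50)).astype(int)
cv2.imwrite('pics/s8.png',cv2.resize(s['image'][q[1]-50:q[1]+50,q[0]-65:q[0]+65],(780,600),interpolation=2))
E
```

```text
t 16.9 tcp rack [-60.   -0.8] z 61.3 tool-y yaw off -0.01 F [-2.   0.5] -0.2 w 28.3 0.8182580396533012
```

View pics/s8.png

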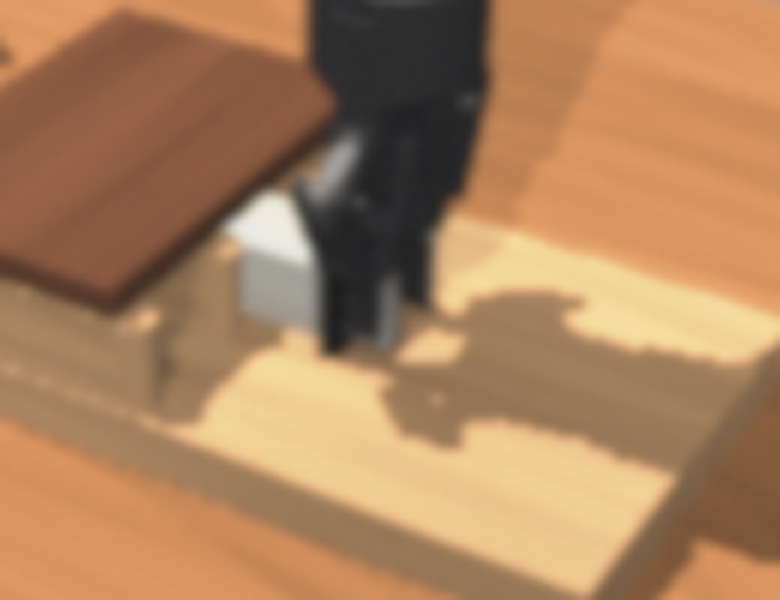

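The scene crop shows the tube in the middle bore, with its plate at (320,290) flat against the fingers. The foot is about 101 mm deep, beyond any shallow end, so this looks like the deep bore.

Request:
{"method": "apply_moves", "body": {
  "commands": [
    [-0.1,0,0,0],
    [-0.1,0,0,0],
    [-0.1,0,0,0],
    [-0.1,0,0,0],
    [-0.1,0,0,0]
  ]
}}

```text
clock: 17.37
eef_pos: [0.5557, 0.0772, 0.0612]
tool_rot: [0.692, 0.722, -0.0, -0.0]
ft_force: [-0.3, 1.5, -1.2]
grip_width: 0.0281
grasp_force: 0.7
```

Request:
{"method": "apply_moves", "body": {
  "commands": [
    [-0.15,0,0,0],
    [-0.15,0,0,0],
    [-0.15,0,0,0],
    [-0.15,0,0,0],
    [-0.1,0,0,0]
  ]
}}

```text
clock: 17.78
eef_pos: [0.5563, 0.063, 0.0613]
tool_rot: [0.692, 0.722, -0.0, 0.0]
ft_force: [-0.9, 0.8, -0.2]
grip_width: 0.0285
grasp_force: 0.7
```

Request:
{"method": "apply_moves", "body": {
  "commands": [
    [-0.05,0,0,0],
    [-0.05,0,0,0],
    [-0.05,0,0,0],
    [-0.03,0,0,0],
    [0,0,0,0]
  ]
}}

```text
clock: 18.2
eef_pos: [0.5565, 0.0598, 0.0613]
tool_rot: [0.692, 0.722, -0.0, 0.0]
ft_force: [-0.9, 0.6, -0.5]
grip_width: 0.028
grasp_force: 0.4
```

```bash
python3 - <<'E'
from h import *
st()
E
```

```text
t 18.2 tcp rack [-32.4  -0.8] z 61.3 tool-y yaw off -0.01 F [-0.6 -0.9] -0.5 w 28.0 0.3582889074459672
```

About 11 mm remain, so I take it gently and feel for the stop at the noses.

Request:
{"method": "apply_moves", "body": {
  "commands": [
    [-0.07,0,0,0],
    [-0.07,0,0,0],
    [-0.07,0,0,0],
    [-0.05,0,0,0],
    [-0.04,0,0,0]
  ]
}}

```text
clock: 18.62
eef_pos: [0.5568, 0.0538, 0.0613]
tool_rot: [0.692, 0.722, 0.0, 0.0]
ft_force: [-0.0, 1.5, -1.7]
grip_width: 0.028
grasp_force: 0.8
```

Request:
{"method": "apply_moves", "body": {
  "commands": [
    [-0.04,0,0,0],
    [-0.04,0,0,0],
    [-0.03,0,0,0],
    [-0.03,0,0,0],
    [0,0,0,0]
  ]
}}

```text
clock: 19.03
eef_pos: [0.5569, 0.051, 0.0613]
tool_rot: [0.692, 0.722, -0.0, 0.0]
ft_force: [0.2, 1.0, -0.5]
grip_width: 0.0282
grasp_force: 0.6
```

Request:
{"method": "apply_moves", "body": {
  "commands": [
    [-0.03,0,0,0],
    [-0.03,0,0,0],
    [-0.03,0,0,0],
    [0,0,0,0],
    [0,0,0,0]
  ]
}}

```text
clock: 19.45
eef_pos: [0.557, 0.0494, 0.0613]
tool_rot: [0.692, 0.722, 0.0, -0.0]
ft_force: [-0.1, 2.2, -0.5]
grip_width: 0.0278
grasp_force: 1.0
```

Request:
{"method": "apply_moves", "body": {
  "commands": [
    [-0.03,0,0,0],
    [-0.03,0,0,0],
    [-0.03,0,0,0],
    [0,0,0,0],
    [0,0,0,0]
  ]
}}

```text
clock: 19.87
eef_pos: [0.557, 0.0493, 0.0614]
tool_rot: [0.691, 0.723, 0.001, -0.001]
ft_force: [-0.7, 7.2, -0.1]
grip_width: 0.0279
grasp_force: 3.6
```

Request:
{"method": "apply_moves", "body": {
  "commands": [
    [-0.03,0,0,0],
    [-0.03,0,0,0],
    [0,0,0,0],
    [0,0,0,0],
    [0,0,0,0]
  ]
}}

```text
clock: 20.28
eef_pos: [0.557, 0.0492, 0.0614]
tool_rot: [0.691, 0.723, 0.002, -0.002]
ft_force: [-1.3, 11.2, -0.3]
grip_width: 0.028
grasp_force: 5.2
```

Request:
{"method": "apply_moves", "body": {
  "commands": [
    [0.3,0,0,0],
    [0.5,0,0,0],
    [0.8,0,0,0],
    [0.8,0,0,0],
    [0.8,0,0,0]
  ]
}}

```text
clock: 20.7
eef_pos: [0.5544, 0.1105, 0.0614]
tool_rot: [0.692, 0.722, -0.0, 0.001]
ft_force: [-0.7, 0.3, 0.6]
grip_width: 0.0281
grasp_force: 0.0
```

Request:
{"method": "apply_moves", "body": {
  "commands": [
    [0.3,0,-1,0],
    [0.3,0,-1,0],
    [0.3,0,-1,0],
    [0,0,-1,0],
    [0,0,-1,0]
  ]
}}

```text
clock: 21.12
eef_pos: [0.5534, 0.1285, 0.1622]
tool_rot: [0.692, 0.722, -0.0, 0.001]
ft_force: [0.6, 0.4, 0.6]
grip_width: 0.0285
grasp_force: 0.0
```

```bash
python3 - <<'E'
from h import *
st();c=snap('wrist','w9');s=snap('scene');q=proj(s,wd(-30,0,50)).astype(int)
for p in [(-10,-31,78),(-10,31,78),(0,-31,78),(0,31,78),(-10,0,30)]: print(p,proj(c,wd(*p)).round(1))
a=cv2.resize(s['image'][q[1]-40:q[1]+40,q[0]-40:q[0]+40],(400,400),interpolation=2)
cv2.imwrite('pics/m9.png',np.hstack([a,c['image'][0:400,140:540]]))
E
```

```text
t 21.12 tcp rack [-101.2   -0.9] z 162.2 tool-y yaw off 0.03 F [-0.4  0.7] 0.6 w 28.5 0.0
(-10, -31, 78) [276.3 328.7]
(-10, 31, 78) [361.4 328.6]
(0, -31, 78) [276.7 340.2]
(0, 31, 78) [360.9 340.1]
(-10, 0, 30) [318.5 291.6]
```

View pics/m9.png

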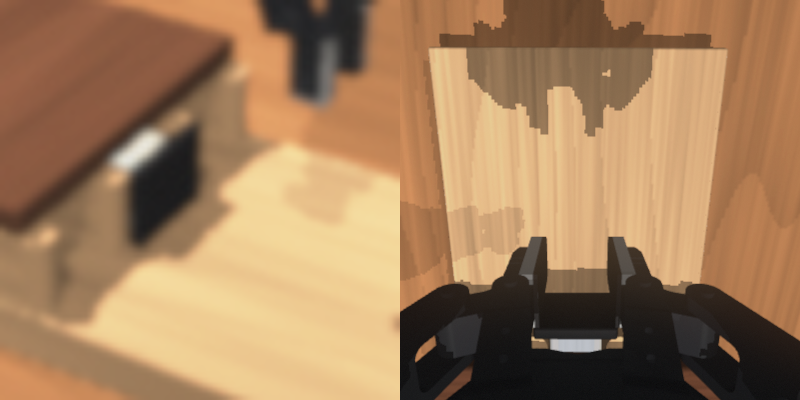

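The picture shows the plate flush against the fin noses at (165,185) in the scene crop. In the wrist view its inner edge is at row 338, against 340 predicted for fully home, and the gripper is clear. Handing in.

```bash
python3 -c "
from workcell import bot
print(bot.job_done())"
```

```text
the job is handed in; nothing more can be done
None
```

I drew the tube out of its first bore (mouth2) along the ledge, found the middle bore (mouth1) to be the deep one, and left the tube pushed home there, seated against the noses with 11 N; the job is handed in, and no verdict came back.

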